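# Put the last parts cup in the dust case and lower its cover

### The arm

A 6-joint arm with a two-finger parallel gripper is mounted at the origin on the work surface. World frame = base frame: x ahead of the robot, y to its left, z up, the work surface at z = 0. Lengths are in m, angles in rad, forces in N, time in s.
With the tool pointing down it reaches from about 0.35 to 0.975 m from the base axis. Payload 7.1 kg.
Tool frame: the origin (TCP) lies at the very end of the fingers, on their centre line; the grasp point (between the pads) lies 19 mm behind it; z points along the fingers, y is the line along which they close (so a half turn about z gives the same grasp; the last joint's range is limited). The gripper opens to 88 mm and grips with 3 to 60 N. Pads are 20 mm wide; open, the fingers measure 115 mm over their backs; the gripper's body (75 mm by 178 mm) begins 61 mm behind the grasp point.
Start: joints at [-1.314, 0.423, 1.63, -0, 1.089, -0.019], TCP at [0.17, -0.601, 0.223] pointing down, gripper open.
Joint ranges: [-3, 3], [-0.9, 2.11], [0.09, 2.58], [-1.31, 4.45], [0.11, 2.69], [-2.54, 2.54]. Speed limits (rad/s): [2.39, 2.39, 3.01, 3.14, 3.14, 3.14].

### API

Orientations are given as a unit quaternion [x, y, z, w].
In Python, from cell import manip, vision gives the robot as it stands. Calls block until the motion is done:
- manip.move_ptp(position, orientation): joint-space move of the TCP to a pose.
- manip.move_linear(position, speed=0.15, frame=None, guard=None): straight line of the TCP; frame=None keeps the orientation; speed is the mean speed in m/s. With guard (N) it stops when the force on the tool has changed by that much, and returns True; else False.
- manip.move_j(angles): joint-space move.
- manip.grip(opening, grasp_force=None): finger opening in m; grasp_force is the grip in N (None keeps the last); returns when the fingers have stopped.
- manip.hold(seconds).
- manip.solve_ik(position, orientation): joint angles nearest the present ones, or None.
- manip.state(): the state.
- vision.read_camera(name): name is "side" or "top" or "wrist"; returns (picture, depth): 420x560x3 uint8, red, green, blue; 420x560 float32, m along the optical axis (not along the pixel's ray), 0 where there is no reading.
- vision.get_calibration(name): a dict with "fx", "fy", "cx", "cy" (pixels), "cam_to_world" (4x4, takes a point from camera to world coordinates); the wrist camera has in their place "mount" (4x4, takes a point from camera to tool coordinates, whose origin is the TCP and whose axes are the flange's). Camera axes: x right, y up, looking along -z (the intrinsics and any distortion apply to the point x, -y, -z); pixel columns grow to the right and rows downward; lengths in m; the calibration is good to about 2 mm. A picture is of the moment at which its call begins: read the wrist's pose just before it. get_calibration takes no time and is no camera call.
A pose or a line that the arm cannot do raises manip.MotionError and nothing moves.
- manip.job_done(): hands the job in; it is judged then, once.
The state is a dict: "clock": time; "joints": joint angles; "dq": joint speeds; "joint_torque": joint torques, N m; "eef_pos": TCP position; "orientation": TCP orientation; "wrist_force": force on the tool from outside, world axes, zero at the start; "moment": the same for the moment, N m; "grip_width": finger opening in m; "finger_force": force on a finger pad.
Only numpy, scipy, OpenCV 4.12 (cv2) and the standard library are available. Lean on these libraries where they do the work, as an engineer would, in place of code of your own. Each camera call takes 0.05 s, during which the arm holds its last target. There are 200 camera calls.

### The job

Put the loose aluminium parts cup away: nest it upright and fully home inside the matching cup that stands in the green dust case, setting it in rather than dropping it. Then bring the case's hinged clear cover down gently, under control all the way so that it does not fall shut, until it rests fully closed, and let go. Leave the jar, the tin and the ring mandrel where they stand.

Things in the scene. Friction and masses are not known exactly. Their poses are not given: they have to be found in the camera images.
- case: open green steel case fixed to the bench, 210 (x) by 260 (y) by 120 mm high, walls and floor 5 mm. Origin: centre of its underside; z up, x away from the robot (hinge on its +x rim), y along the hinge. The raised cover slopes over the inside towards the robot and bars a vertical gripper over the stack_cup: lean the tool's body back to the case's -x by about 40 degrees.
- cover (a joint): hinge angle (rad) of the clear plastic, steel-edged cover (210 mm hinge to front edge, 260 mm wide, 8 mm thick, 0.5 kg): 0 = closed on the case, growing as it lifts, stop at 0.95; starts raised near 0.9. The friction hinge holds it only above about 0.75; below that it falls by its own weight unless carried (1 N or less at the handle).
- cover_handle (a point): middle of the cover's handle: round steel bar 12 mm thick, parallel to the hinge, 88 mm clear between its end stays, 250 mm from the hinge, 40 mm beyond the cover's front edge (34 mm free gap between), 4 mm above the plane of the hinge and the case's rim when closed (124 mm high). Axes turn with the cover: x from handle to hinge, y along the bar.
- cover_hinge (a point): middle of the hinge line, on the case's far top edge (120 mm high). Axes turn with the cover: x continues the cover's plane away from the handle, y along the hinge.
- stack_cup: aluminium cup standing loose on the case's floor: round tapered cup 72 mm tall, outer diameter 41 mm at the foot and 62 mm at the rim, wall 3 mm, solid floor 30 mm thick, 0.2 kg. Origin: centre of its underside; z up along its axis.
- loose_cup: identical aluminium cup (72 mm tall, outer diameter 41 mm foot, 62 mm rim, wall 3 mm, floor 30 mm thick) standing on the bench beside the case. Origin: centre of its underside; z up along its axis. Nested fully home its underside is 30 mm above that of the stack_cup and its rim 30 mm above the other rim.
- jar: bystander: closed glass jar with steel cap, 68 mm diameter, 95 mm tall; origin at the centre of its underside
- tin: bystander: closed steel tin, 62 mm diameter, 80 mm tall; origin at the centre of its underside
- mandrel: bystander: dark steel ring mandrel, a slim upright cone 120 mm tall on a round base of 72 mm diameter; origin at the centre of its underside

How it is judged:
On the way:
1. the loose cup is nested fully home in the cup in the case, and released (horizontal distance between loose_cup and stack_cup below 0.006 m and z of loose_cup in the frame of stack_cup between 0.026 and 0.034 m and angle between the z axis of loose_cup and the z axis of stack_cup, either way round below 0.09 rad and contact force between the fingers and loose_cup below 0.3 N), for 0.2 s.
At the end, for the whole second after the job is handed in: The loose cup stands nested in the stack_cup (axes within 6 mm and 0.09 rad, its underside 26 to 34 mm above the other's), the stack_cup stands upright on the case's floor, the cover is closed (below 0.03 rad), all at rest (horizontal distance between loose_cup and stack_cup below 0.006 m and z of loose_cup in the frame of stack_cup between 0.026 and 0.034 m and angle between the z axis of loose_cup and the z axis of stack_cup, either way round below 0.09 rad and angle between stack_cup's own z axis and vertical below 0.09 rad and z of stack_cup in the frame of case below 0.015 m and x of stack_cup in the frame of case between -0.1 and 0.1 m and y of stack_cup in the frame of case between -0.125 and 0.125 m and value of joint cover below 0.03 rad and linear speed of loose_cup below 0.02 m/s and velocity of joint cover between -0.05 and 0.05 rad/s); the robot touches nothing.
It fails at once if the cover falls or is slammed: it closes faster than 1.0 rad/s (about 0.25 m/s at the handle) (velocity of joint cover below -1 rad/s).
It fails at once if the loose cup is dropped: it moves faster than 0.7 m/s (a fall of about 25 mm) out of the fingers (linear speed of loose_cup above 0.7 m/s and contact force between the fingers and loose_cup below 0.05 N).
It fails at once if the jar, tin or mandrel is shifted by more than 30 mm or tipped over (distance of any of jar, tin, mandrel from where it was at the start of the episode above 0.03 m or angle between any of jar, tin, mandrel's own z axis and vertical above 0.4 rad).
It also fails if it takes over 64 s, if anything falls off the work surface, if the arm or the gripper's body presses on something with over 40 N, if the wrist force passes 120 N, or if a joint passes its speed limit or range.

## Working session

There is one attempt and no reset: what is moved stays moved. The work goes in short steps, each a Python script; the robot and the scene stay as the last script left them, time stands still between calls to the robot, and variables do not carry over. Pictures are saved under pics/ and viewed, at most 12 in all, crops included, and the job is handed in when it is done.

```bash
mkdir -p pics; ls
cat > h.py <<'E'
import numpy as np, cv2
from cell import manip, vision
from scipy.spatial.transform import Rotation as R
def cloud(name):
    c=vision.get_calibration(name)
    if name=="wrist":
        s=manip.state(); T=np.eye(4); T[:3,:3]=R.from_quat(s["orientation"]).as_matrix(); T[:3,3]=s["eef_pos"]; T=T@np.array(c["mount"])
    else: T=np.array(c["cam_to_world"])
    im,d=vision.read_camera(name)
    K=np.array([[c["fx"],0,c["cx"]],[0,c["fy"],c["cy"]],[0,0,1]])
    v,u=np.indices(d.shape)
    dist=c.get("distortion",c.get("dist"))
    p=np.stack([u,v],-1).reshape(-1,1,2).astype(np.float64)
    n=cv2.undistortPoints(p,K,None if dist is None else np.array(dist,float)).reshape(*d.shape,2)
    P=np.stack([n[...,0]*d,-n[...,1]*d,-d],-1)
    W=P@T[:3,:3].T+T[:3,3]; W[d<=0]=np.nan
    return im,W
E
python3 - <<'E'
from h import *
for n in ["side","top"]:
    c=vision.get_calibration(n); print({k:np.round(v,3).tolist() if k!="model" else v for k,v in c.items()})
    im,W=cloud(n); cv2.imwrite(f"pics/{n}0.png",im[...,::-1]); np.save(f"{n}0.npy",W)
print(vision.get_calibration("wrist"),manip.state())
E
```

```text
pics
{'fx': 408.756, 'fy': 408.756, 'cx': 272.369, 'cy': 200.121, 'cam_to_world': [[-0.922, 0.323, -0.215, 0.356], [-0.388, -0.771, 0.506, 0.535], [-0.002, 0.549, 0.836, 1.026], [0.0, 0.0, 0.0, 1.0]]}
{'fx': 388.9, 'fy': 388.9, 'cx': 276.49, 'cy': 200.069, 'cam_to_world': [[-0.025, 0.99, -0.137, 0.429], [-1.0, -0.026, -0.004, 0.007], [-0.007, 0.137, 0.991, 1.182], [0.0, 0.0, 0.0, 1.0]]}
{'fx': 364.8561494987742, 'fy': 364.8561494987742, 'cx': 281.64374583195246, 'cy': 211.1851001069027, 'mount': array([[-6.22967507e-04,  9.67144910e-01,  2.54224969e-01,
         6.90678957e-02],
       [ 9.99998047e-01,  1.25679470e-04,  1.97233196e-03,
        -2.74575591e-04],
       [ 1.87557995e-03,  2.54225701e-01, -9.67143100e-01,
        -1.61375075e-01],
       [ 0.00000000e+00,  0.00000000e+00,  0.00000000e+00,
         1.00000000e+00]])} {'clock': 0.1, 'joints': array([-1.31401362e+00,  4.23765701e-01,  1.63062878e+00,  4.66264562e-05,
        1.08860231e+00, -1.89625461e-02]), 'dq': array([ 0.00153179, -0.00148983, -0.00110763,  0.00020969, -0.0017552 ,
        0.00062419]), 'joint_torque': array([-3.66700542e-04, -5.45613241e+01, -2.74325019e+01,  6.44452544e-02,
        1.87877723e-02, -3.02394551e-05]), 'eef_pos': array([ 0.1700935 , -0.60087275,  0.22197266]), 'orientation': array([ 9.90511859e-01,  1.37425484e-01, -6.27847109e-05, -6.99559729e-04]), 'wrist_force': array([ 0.76201469, -0.74005947, -0.23538085]), 'moment': array([-0.00712355, -0.01080798,  0.01359006]), 'finger_force': 0.0, 'grip_width': 0.08791379366712133}
```

View pics/top0.png

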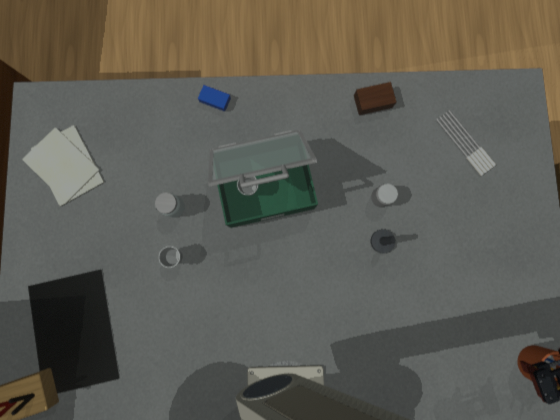

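View pics/side0.png

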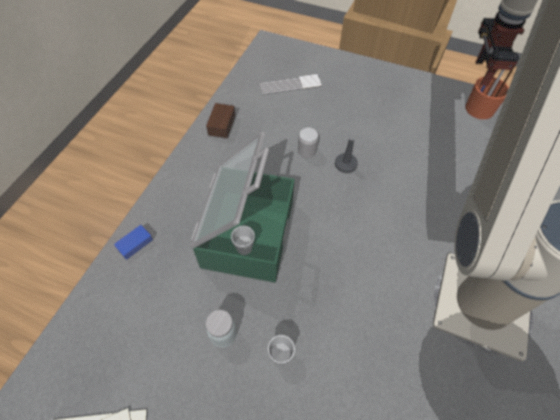

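The top picture shows the loose cup at (170,257), jar (167,204), tin (387,195), mandrel (383,240), the case around (268,190) with the stack cup at (247,184), and the handle bar around (265,178). In the side picture the stack cup is at (243,238) and the loose cup at (281,349).

```bash
cat > m.py <<'E'
from h import *
def circ(p):
    A=np.c_[2*p,np.ones(len(p))]; 
    for _ in range(4):
        x=np.linalg.lstsq(A,(p**2).sum(1),rcond=None)[0]; r=np.sqrt(x[2]+x[0]**2+x[1]**2)
        e=np.abs(np.hypot(*(p-x[:2]).T)-r); k=e<np.maximum(np.percentile(e,80),.001); A,p=A[k],p[k]
    return x[:2].round(4),round(r,4),len(p)
if __name__=="__main__":
  for n,pts in [("top",dict(loose=(257,170),jar=(204,167),tin=(195,387),mand=(240,383),stack=(184,247),h=(174,265))),("side",dict(loose=(349,281),stack=(238,243),jar=(324,219),tin=(135,308)))]:
    W=np.load(n+"0.npy"); im=cv2.imread(f"pics/{n}0.png").astype(int)
    for k,(v,u) in pts.items():
        q=W[v-18:v+19,u-18:u+19].reshape(-1,3); q=q[~np.isnan(q[:,0])]
        print(n,k,"centre",W[v,u].round(3),"z hist",np.histogram(q[:,2],bins=np.arange(-.01,.30,.02))[0])
        if k in("loose","stack"):
            for lo,hi in [(.066,.08)]:
                s=q[(q[:,2]>lo)&(q[:,2]<hi)]; print("  rim",circ(s[:,:2]),s[:,2].mean().round(4)) if len(s)>8 else None
    g=(im[...,1]>im[...,2]+12)&(im[...,1]>im[...,0]+5)&(W[...,2]>.112)&(W[...,2]<.128)
    s=W[g]; rect=cv2.minAreaRect(s[:,:2].astype(np.float32)); print(n,"rim pts",len(s),s.min(0),s.max(0),rect)
  W=np.load("top0.npy"); print("col 247", [(v,*W[v,247].round(3)) for v in range(130,225,4)])
E
python3 m.py
```

```text
top loose centre [0.428 0.328 0.031] z hist [972  60 177  92  64   0   0   0   0   0   0   0   0   0   0]
  rim (array([0.4287, 0.318 ]), np.float64(0.0287), 54) 0.0715
top jar centre [0.576 0.319 0.098] z hist [798  41  39  77  58 351   0   0   0   0   0   0   0   0   0]
top tin centre [ 0.587 -0.304  0.085] z hist [898  37  40  52 338   0   0   0   0   0   0   0   0   0   0]
top mand centre [ 0.461 -0.293  0.053] z hist [908 377  17  18  18  18   9   0   0   0   0   0   0   0   0]
top stack centre [0.585 0.075 0.328] z hist [538  17 110  29  53   0   0   0   0   0   0   0  41 128 229]
  rim (array([0.6289, 0.0936]), np.float64(0.028), 30) 0.0763
top h centre [0.674 0.044 0.006] z hist [376   7  68  15  17   0   0   0   0   0   9  67 145 172 230]
top rim pts 375 [ 0.51354504 -0.10078814  0.11205399] [0.67271267 0.17474245 0.12549424] ((0.5922435522079468, 0.036086514592170715), (0.11441360414028168, 0.26026299595832825), 11.253281593322754)
side loose centre [0.43  0.311 0.031] z hist [749 184 194 141  98   0   0   0   0   0   0   0   0   0   0]
  rim (array([0.4276, 0.3204]), np.fl
[... 1445 characters left out ...]
182, np.float64(0.59), np.float64(0.075), np.float64(0.326)), (186, np.float64(0.581), np.float64(0.075), np.float64(0.327)), (190, np.float64(0.621), np.float64(0.098), np.float64(0.036)), (194, np.float64(0.602), np.float64(0.095), np.float64(0.076)), (198, np.float64(0.601), np.float64(0.101), np.float64(0.002)), (202, np.float64(0.588), np.float64(0.101), np.float64(0.006)), (206, np.float64(0.576), np.float64(0.101), np.float64(0.008)), (210, np.float64(0.564), np.float64(0.101), np.float64(0.009)), (214, np.float64(0.552), np.float64(0.102), np.float64(0.004)), (218, np.float64(0.54), np.float64(0.102), np.float64(0.006)), (222, np.float64(0.522), np.float64(0.097), np.float64(0.071))]
```

Run:
```python
import cv2,numpy as np
a=cv2.imread("pics/top0.png")[120:240,200:330];b=cv2.imread("pics/side0.png")[120:290,180:310]
a=cv2.resize(a,None,fx=3.4,fy=3.4,interpolation=cv2.INTER_CUBIC);b=cv2.resize(b,None,fx=2.7,fy=2.7,interpolation=cv2.INTER_CUBIC)
o=np.zeros((470,800,3),np.uint8);o[:a.shape[0],:a.shape[1]]=a;o[:b.shape[0],445:445+b.shape[1]]=b;cv2.imwrite("pics/z.png",o)
```

```text
(no output)
```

View pics/z.png

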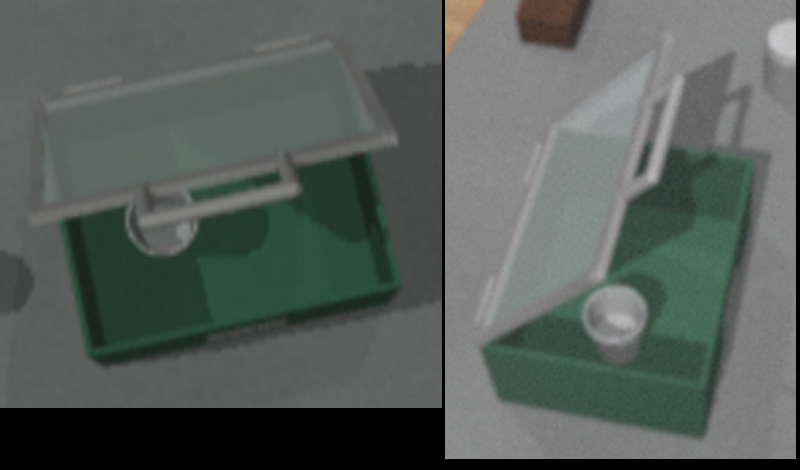

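```bash
cat >> h.py <<'E'
YAW=0.1975; ux=np.array([np.cos(YAW),np.sin(YAW),0]); uy=np.array([-np.sin(YAW),np.cos(YAW),0]); uz=np.array([0,0,1.])
C=np.array([.6375,.0455,0]); STACK=np.array([.628,.0945,.005]); LOOSE=np.array([.428,.319,0])
def ori(T,flip):   # leaned back to -x by T, closing along case y
    z=np.sin(T)*ux-np.cos(T)*uz; y=uy*(1 if flip else -1)
    return R.from_matrix(np.c_[np.cross(y,z),y,z]).as_quat()
def tcp(g,q): return np.array(g)+.019*R.from_quat(q).as_matrix()[:,2]
def ik(g,q):
    try: s=manip.solve_ik(tcp(g,q),q)
    except Exception as e: s=None
    return None if s is None else np.round(s,2)
E
python3 - <<'E'
from h import *
for T in (.6,.7):
  for f in (0,1):
    q=ori(T,f); g=LOOSE+[0,0,.066]
    print(T,f,*[ik(p,q) for p in (g,g+.1*uz,STACK+.096*uz,STACK+.145*uz,STACK+.145*uz+.09*(uz-ux))],sep="\n ")
h=C-ux*.047
for s in(1,-1):
  q=R.from_matrix(np.c_[np.cross(s*ux,-uz),s*ux,-uz]).as_quat(); print("handle",s,ik(h+.318*uz,q),ik(h+.38*uz,q),ik(C-.145*ux+.124*uz,q))
E
```

```text
0.6
 0
 [ 0.79  0.56  2.23  4.24  0.36 -2.13]
 None
 None
 None
 [0.09 0.15 2.18 0.29 0.22 1.2 ]
0.6
 1
 [0.79 0.56 2.23 4.24 0.36 1.01]
 [ 0.79  0.32  2.21 -1.29  0.33  0.21]
 None
 None
 [ 0.09  0.15  2.18  0.29  0.22 -1.94]
0.7
 0
 [ 0.83  0.6   2.27  4.04  0.5  -1.9 ]
 None
 [ 0.1   0.56  2.12  2.88  0.24 -1.39]
 [ 0.1   0.45  2.11  2.65  0.13 -1.15]
 None
0.7
 1
 [0.83 0.6  2.27 4.04 0.5  1.24]
 None
 [0.1  0.56 2.12 2.88 0.24 1.76]
 [0.1  0.45 2.11 2.65 0.13 1.99]
 None
handle 1 [ 0.04  0.3   1.63 -0.    1.21 -0.16] [ 0.04  0.25  1.56 -0.    1.34 -0.16] [ 0.01  0.42  1.99 -0.    0.73 -0.19]
handle -1 None None None
```

```bash
cat > scan.py <<'E'
from h import *
def oriA(T,az,flip):
    a=np.array([np.cos(az),np.sin(az),0]); b=np.array([-np.sin(az),np.cos(az),0])
    z=np.sin(T)*a-np.cos(T)*uz; y=b*(1 if flip else -1)
    return R.from_matrix(np.c_[np.cross(y,z),y,z]).as_quat()
def boxd(P,q,t,lo,hi):
    L=(P-t)@R.from_quat(q).as_matrix(); return np.linalg.norm(np.maximum(np.maximum(lo-L,L-hi),0),axis=1).min()
def world(xyz): return C+xyz[:,:1]*ux+xyz[:,1:2]*uy+xyz[:,2:]*uz
th=.9; r,y=np.meshgrid(np.arange(0,.2101,.005),np.arange(-.13,.131,.01)); r=np.r_[r.ravel(),np.full(11,.25),np.full(22,.23)]; y=np.r_[y.ravel(),np.linspace(-.05,.05,11),np.linspace(-.05,-.044,11),np.linspace(.044,.05,11)]
COV=world(np.c_[.105-r*np.cos(th),y,.12+r*np.sin(th)])
s=np.linspace(-1,1,60); o=np.ones(60)
RIM=np.vstack([world(np.c_[x,yy,zz*o]) for zz in (.12,.1,.08) for x,yy in[(-.1025*o,.1275*s),(.1025*o,.1275*s),(.1025*s,.1275*o),(.1025*s,-.1275*o)]])
B=(np.array([-.0375,-.089,-.26]),np.array([.0375,.089,-.08])); F=(np.array([-.011,-.046,-.08]),np.array([.011,.046,0])); CAM=(np.array([.04,-.02,-.2]),np.array([.09,.02,-.15]))
def clear(q,g):
    t=tcp(g,q); return [min(boxd(P,q,t,*B),boxd(P,q,t,*F)) for P in (COV,RIM)]+[min(boxd(COV,q,t,*CAM),boxd(RIM,q,t,*CAM))]
G=STACK+(.030+.067)*uz
if __name__=="__main__":
  path=[G,G+.045*uz,G+.045*uz+.09*(uz-ux)]
  for T in (.5,.6,.7):
   for az in np.arange(-.7,1.2,.15):
    cl=np.array([clear(oriA(T,az,1),p) for p in path]); cl0=np.array([clear(oriA(T,az,0),p) for p in path])
    if cl[:,0].min()<.012 or cl[:,1].min()<.005: continue
    print(T,az.round(2),cl[:,:2].min(0).round(3),"cam",cl[:,2].min().round(3),cl0[:,2].min().round(3))
    for f in(0,1): print("    ",f,*[ik(p,oriA(T,az,f)) for p in path])
E
python3 scan.py
```

```text
0.6 0.2 [0.016 0.011] cam 0.058 0.0
     0 None None [0.09 0.15 2.18 0.3  0.22 1.18]
     1 None None [ 0.09  0.15  2.18  0.3   0.22 -1.96]
```

```bash
cat > scan2.py <<'E'
from scan import *
for dz in (.067,.071):
  G=STACK+(.030+dz)*uz; path=[G,G+.045*uz,G+.045*uz+.045*(uz-ux),G+.045*uz+.09*(uz-ux)]
  for T in (.65,.7,.75,.8):
   for az in np.arange(-.6,1.,.2):
    q=oriA(T,az,1); cl=np.array([clear(q,p) for p in path])
    if cl[:,0].min()<.015 or cl[:,1].min()<.002: continue
    s=[ik(p,q) for p in path]
    print(dz,T,az.round(2),cl[:,:2].min(0).round(3),"cam",cl[:,2].min().round(3),"q4,5,6:",*[None if k is None else k[3:].tolist() for k in s])
E
python3 scan2.py
```

```text
0.067 0.65 0.2 [0.024 0.008] cam 0.054 q4,5,6: [2.74, 0.15, 1.89] None None [0.51, 0.15, -2.17]
0.067 0.7 0.0 [0.017 0.005] cam 0.047 q4,5,6: [3.65, 0.25, 1.22] [3.96, 0.16, 0.9] [4.36, 0.13, 0.5] [-1.15, 0.13, -0.29]
0.067 0.7 0.2 [0.029 0.004] cam 0.051 q4,5,6: [2.86, 0.23, 1.77] [2.65, 0.14, 1.98] None None
0.067 0.7 0.4 [0.015 0.006] cam 0.047 q4,5,6: [2.2, 0.3, 2.19] [1.88, 0.25, 2.53] None None
0.067 0.75 0.4 [0.018 0.004] cam 0.043 q4,5,6: [2.35, 0.37, 2.04] [2.11, 0.3, 2.29] [1.88, 0.29, 2.52] None
0.067 0.8 0.4 [0.022 0.004] cam 0.04 q4,5,6: [2.44, 0.44, 1.94] [2.27, 0.37, 2.13] [2.09, 0.34, 2.3] None
0.071 0.65 0.2 [0.022 0.012] cam 0.058 q4,5,6: [2.72, 0.14, 1.91] None None [0.47, 0.16, -2.14]
0.071 0.7 0.2 [0.027 0.008] cam 0.054 q4,5,6: [2.85, 0.22, 1.78] [2.62, 0.13, 2.01] None None
0.071 0.75 0.0 [0.018 0.005] cam 0.046 q4,5,6: [3.56, 0.32, 1.31] [3.75, 0.23, 1.11] [3.97, 0.17, 0.89] None
0.071 0.75 0.2 [0.03  0.005] cam 0.051 q4,5,6: [2.92, 0.31, 1.71] [2.8, 0.21, 1.83] [2.6, 0.15, 2.03] None
0.071 0.75 0.4 [0.016 0.007] cam 0.046 q4,5,6: [2.33, 0.36, 2.06] [2.08, 0.3, 2.32] None None
0.071 0.8 0.0 [0.021 0.002] cam 0.043 q4,5,6: [3.5, 0.4, 1.37] [3.62, 0.31, 1.25] [3.74, 0.25, 1.12] [4.07, 0.17, 0.79]
0.071 0.8 0.2 [0.033 0.002] cam 0.047 q4,5,6: [2.95, 0.4, 1.68] [2.88, 0.29, 1.75] [2.77, 0.23, 1.85] [2.44, 0.15, 2.17]
0.071 0.8 0.4 [0.019 0.005] cam 0.043 q4,5,6: [2.43, 0.44, 1.95] [2.25, 0.36, 2.15] [2.06, 0.34, 2.33] None
```

```bash
cat > scan3.py <<'E'
from scan import *
D=.070*uz
P=lambda x,z: STACK*[1,1,0]+x*ux+z*uz+D
f=lambda s: None if s is None else s.tolist()
for T in (.75,.8):
 for az in (.2,.3,.4):
  q=oriA(T,az,1); print(T,az,[np.round(clear(q,P(*p))[:2],3).tolist() for p in ((0,.035),(0,.08),(-.055,.13))],*[f(ik(P(*p),q)) for p in ((0,.035),(0,.08),(-.055,.13),(-.1,.14),(-.17,.14))],sep="\n   ")
print("PICK")
for T in (.75,.8):
 for az in (-.4,0,.3,.5,.7,.9,1.1,1.3):
  q=oriA(T,az,1); print(T,az,*[f(ik(LOOSE+D+h*uz,q)) for h in (0,.08,.14)])
E
python3 scan3.py
```

```text
0.75
   0.2
   [[0.059, 0.004], [0.031, 0.033], [0.043, 0.067]]
   [0.1, 0.56, 2.14, 2.92, 0.31, 1.71]
   [0.1, 0.46, 2.13, 2.81, 0.21, 1.83]
   [0.09, 0.29, 2.23, 2.57, 0.15, 2.05]
   [0.07, 0.21, 2.31, 2.53, 0.15, 2.08]
   [0.04, 0.12, 2.44, 2.55, 0.2, 2.03]
0.75
   0.3
   [[0.052, 0.004], [0.024, 0.033], [0.036, 0.066]]
   [0.05, 0.56, 2.13, 2.61, 0.33, 1.9]
   [0.05, 0.46, 2.13, 2.4, 0.25, 2.12]
   [0.03, 0.3, 2.22, 2.1, 0.21, 2.41]
   [0.01, 0.22, 2.3, 2.07, 0.22, 2.42]
   [-0.03, 0.13, 2.44, 2.13, 0.27, 2.32]
0.75
   0.4
   [[0.045, 0.006], [0.017, 0.033], [0.029, 0.067]]
   [0.01, 0.57, 2.12, 2.33, 0.36, 2.06]
   [0.01, 0.47, 2.11, 2.09, 0.3, 2.31]
   None
   None
   [-0.1, 0.14, 2.42, 1.86, 0.35, 2.46]
0.8
   0.2
   [[0.062, 0.001], [0.034, 0.033], [0.046, 0.067]]
   [0.1, 0.58, 2.16, 2.95, 0.4, 1.67]
   [0.1, 0.47, 2.16, 2.88, 0.3, 1.74]
   [0.08, 0.3, 2.25, 2.76, 0.23, 1.86]
   [0.07, 0.23, 2.34, 2.72, 0.24, 1.89]
   [0.03, 0.14, 2.47, 2.7, 0.29, 1.88]
0.8
   0.3
   [[0.055, 0.001], [0.027, 0.032], [0.04, 0.067]]
   [0.05, 0.58, 2.15, 2.68, 0.41, 1.82]
   [0.05, 0.48, 2.15,
[... 1312 characters left out ...]
0.8 0.3 [0.81, 0.64, 2.33, 3.76, 0.65, 1.43] [0.81, 0.41, 2.33, 4.0, 0.48, 1.14] [0.81, 0.25, 2.3, 4.35, 0.38, 0.76]
0.8 0.5 [0.69, 0.64, 2.36, 3.37, 0.66, 1.53] [0.69, 0.4, 2.36, 3.48, 0.43, 1.4] [0.69, 0.23, 2.33, 3.73, 0.25, 1.14]
0.8 0.7 [0.57, 0.64, 2.36, 2.99, 0.67, 1.6] [0.57, 0.4, 2.36, 2.91, 0.43, 1.69] [0.57, 0.23, 2.34, 2.72, 0.24, 1.88]
0.8 0.9 [0.45, 0.64, 2.34, 2.6, 0.66, 1.68] [0.45, 0.4, 2.34, 2.38, 0.47, 1.95] [0.45, 0.24, 2.32, 2.02, 0.36, 2.34]
0.8 1.1 [0.35, 0.64, 2.3, 2.22, 0.66, 1.8] [0.35, 0.42, 2.3, 1.94, 0.55, 2.13] [0.35, 0.27, 2.27, 1.64, 0.51, 2.48]
0.8 1.3 [0.28, 0.65, 2.23, 1.86, 0.69, 1.92] [0.28, 0.44, 2.23, 1.61, 0.66, 2.25] [0.28, 0.3, 2.21, 1.4, 0.67, 2.51]
```

Run:
```python
from scan import *
from m import circ
manip.move_j([-1.314,-.3,2.0,0,1.0,0]); manip.move_j([.57,-.3,2.31,2.5,.4,2.0])
q=oriA(.77,.7,1); manip.move_ptp(tcp(LOOSE+.071*uz+.12*uz,q),q)
im,W=cloud("wrist"); cv2.imwrite("pics/w1.png",im[...,::-1])
k=(W[...,2]>.068)&(W[...,2]<.076)&(np.hypot(W[...,0]-LOOSE[0],W[...,1]-LOOSE[1])<.045)
s=W[k]; print(len(s),circ(s[:,:2]),s[:,2].mean())
z=W[(np.abs(W[...,0]-LOOSE[0])<.04)&(np.abs(W[...,1]-LOOSE[1])<.04)][:,2]; print(np.histogram(z,bins=np.arange(-.01,.1,.01))[0])
st=manip.state();print(st["clock"],st["joints"].round(2))
```

```text
1871 (array([0.4288, 0.3193]), np.float64(0.029), 1257) 0.07078421721538568
[2499 1028  355 1245 1526 1527 1763 2006 1439    0]
5.4417 [0.57 0.27 2.33 2.75 0.24 1.85]
```

View pics/w1.png

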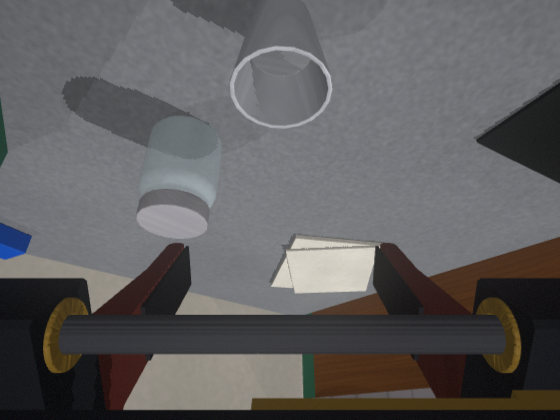

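The wrist picture shows the loose cup's rim centred at about (281,87), upright, the jar at (173,200) and clear fingers at the bottom. The fitted centre is (0.4288, 0.3193), which agrees with the fixed cameras. Next I'll look at the stack cup, then pick.

Run:
```python
from scan import *
from m import circ
q=oriA(.77,.3,1)
manip.move_ptp(tcp(STACK*[1,1,0]-.15*ux+.21*uz,q),q)
im,W=cloud("wrist"); cv2.imwrite("pics/w2.png",im[...,::-1]); np.save("w2.npy",W)
d=np.hypot(W[...,0]-STACK[0],W[...,1]-STACK[1])
k=(W[...,2]>.073)&(W[...,2]<.081)&(d<.045)
s=W[k]; print(len(s),circ(s[:,:2]),s[:,2].mean())
print(np.histogram(W[d<.03][:,2],bins=np.arange(0,.13,.01))[0])
# case frame: rim & handle
hsv=cv2.cvtColor(im,cv2.COLOR_RGB2HSV)
L=(W-C); cx=L@ux; cy=L@uy; g=(W[...,2]>.115)&(W[...,2]<.124)
s=W[g]; print("rim",len(s), "case y of +y rim",np.nanpercentile(cy[g&(cy>.11)&(cx<.09)],[5,50,95]).round(4),"x of front rim",np.nanpercentile(cx[g&(cx<-.09)],[5,50,95]).round(4) if (g&(cx<-.09)).any() else 0)
h=(W[...,2]>.27)&(cx>-.12)&(cx<0)&(np.abs(cy)<.12); print("handle/cover",h.sum(), [np.nanpercentile(a[h],[5,50,95]).round(3) for a in (cx,cy,W[...,2])] if h.any() else 0)
st=manip.state();print(st["clock"],st["joints"].round(2))
```

```text
624 (array([0.6294, 0.0945]), np.float64(0.0291), 442) 0.07543032879101576
[  0   0   0   0 174 393 668 705   0   0   0   0]
rim 7441 case y of +y rim [0.1141 0.1259 0.1299] x of front rim [-0.1028 -0.1015 -0.0972]
handle/cover 0 0
6.5083 [-0.02  0.16  2.41  2.22  0.28  2.24]
```

View pics/w2.png

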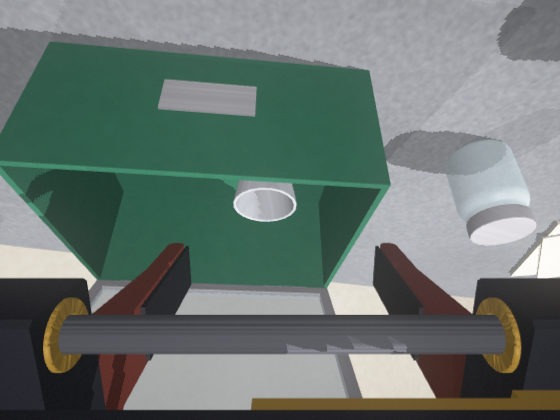

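The wrist picture shows the stack cup's rim at (265,203) inside the case, fitted at (0.6294, 0.0945). The case rim agrees with my case frame to about 1 mm, and there is free space ahead of the fingers. Now the pick.

```bash
sed -i 's/STACK=np.array(\[.*\]); LOOSE=.*/STACK=np.array([.629,.0945,.005]); LOOSE=np.array([.4287,.3193,0])/' h.py
python3 - <<'E'
from scan import *
q=oriA(.77,.7,1); g=LOOSE+.071*uz
manip.move_ptp(tcp(g+.12*uz,q),q)
manip.move_linear(tcp(g+.03*uz,q),speed=.12)
print(manip.move_linear(tcp(g,q),speed=.05,guard=6))
manip.grip(.05,grasp_force=25); s=manip.state(); print(s["grip_width"],s["finger_force"],s["wrist_force"].round(1))
manip.move_linear(tcp(g+.14*uz,q),speed=.1)
s=manip.state(); print(s["clock"],s["grip_width"],s["finger_force"],s["wrist_force"].round(1),s["joints"].round(2))
im,W=cloud("wrist"); cv2.imwrite("pics/w3.png",im[...,::-1])
im,W=cloud("side"); np.save("side3.npy",W); cv2.imwrite("pics/side3.png",im[...,::-1])
E
```

```text
False
0.060811708610058135 25.00017851823941 [ 1.3 -0.8  0.9]
11.2833 0.06070076615897159 24.999843137338758 [-0.1  0.2 -1.4] [0.57 0.22 2.32 2.62 0.18 1.99]
```

View pics/w3.png

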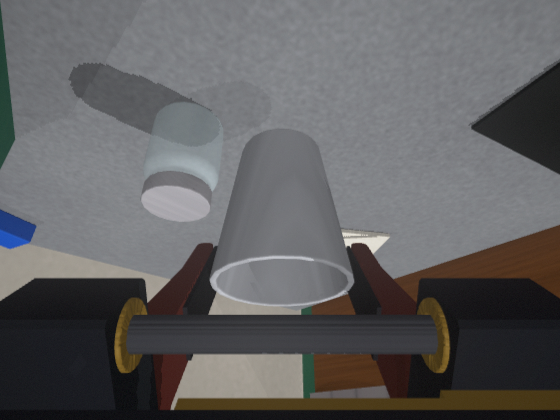

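View pics/side3.png

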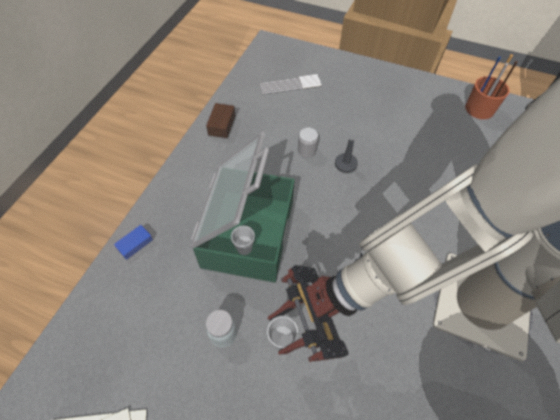

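The cup is held between the pads in both pictures: wrist (283,210) and side (281,332), with nothing else disturbed. Next I'll fit its pose in the hand.

```bash
cat > cup.py <<'E'
from scan import *
from scipy.optimize import least_squares
def fitcup(W,p0):
    """cup base pose [x,y,z,ax,ay] from surface points near guess p0 (base centre)"""
    d=np.hypot(W[...,0]-p0[0],W[...,1]-p0[1]); k=(d<.038)&(W[...,2]>p0[2]+.004)&(W[...,2]<p0[2]+.076)
    s=W[k]; s=s[::max(1,len(s)//4000)]
    def res(x):
        a=np.array([x[3],x[4],1]); a/=np.linalg.norm(a); v=s-x[:3]; h=v@a; r=np.linalg.norm(v-np.outer(h,a),axis=1)
        ro=.0205+h*.0105/72e-3; c=np.cos(.145)
        e=np.minimum(np.abs(r-ro),np.minimum(np.abs(r-(ro-.003)),np.hypot(h-.072,np.maximum(0,np.abs(r-(ro-.0015))-.0015))))
        return np.r_[e*1000,np.maximum(0,h-.072)*1000]
    f=least_squares(res,np.r_[p0,0,0],loss="soft_l1",x_scale=[.01]*3+[.1]*2,diff_step=1e-4); return f.x,np.median(res(f.x)),len(s)
E
python3 - <<'E'
from cup import *
im,W=cloud("wrist"); s=manip.state(); q=s["orientation"]
p=s["eef_pos"]-.019*R.from_quat(q).as_matrix()[:,2]; print("grasp pt",p.round(4))
for dp in ([0,0,0],[.003,-.002,.002]): x,m,n=fitcup(W,p-.071*uz+dp); print(x.round(4),"off",(x[:3]-p+.071*uz).round(4),m,n)
print(W[290,283].round(3),W[275,225].round(3))
E
```

```text
grasp pt [0.4285 0.3191 0.2105]
[ 0.4295  0.32    0.1394 -0.0032  0.0006] off [ 0.001   0.0009 -0.0001] 0.011440052080660679 4960
[0.4291 0.3198 0.141  0.0036 0.0011] off [0.0006 0.0007 0.0016] 0.01381438630056013 4925
[0.449 0.338 0.203] [0.451 0.305 0.203]
```

Run:
```python
from cup import *
q=oriA(.77,.3,1); D=.071*uz; P=lambda x,z: tcp(STACK*[1,1,0]+x*ux+z*uz+D,q)
manip.move_ptp(P(-.17,.14),q)
manip.move_linear(P(-.09,.14),speed=.1)
manip.move_linear(P(-.045,.125),speed=.08)
manip.move_linear(P(0,.085),speed=.06)
f0=manip.state()["wrist_force"]; print("above",f0.round(1),manip.state()["clock"])
for z in (.06,.048,.041,.0355):
    hit=manip.move_linear(P(0,z),speed=.03,guard=7); s=manip.state()
    print(z,hit,(s["eef_pos"]-P(0,z)).round(4),(s["wrist_force"]-f0).round(1),s["grip_width"].round(4))
    if hit: break
print(s["clock"])
im,W=cloud("wrist"); cv2.imwrite("pics/w4.png",im[...,::-1])
p=s["eef_pos"]-.019*R.from_quat(q).as_matrix()[:,2]-D; x,m,n=fitcup(W,p); print(x.round(4),m,n)
```

```text
above [ 0.6  0.5 -1.8] 15.2917Traceback (most recent call last):
  File "<stdin>", line 10, in <module>
AttributeError: 'float' object has no attribute 'round'
```

Run:
```python
from cup import *
q=oriA(.77,.3,1); D=.071*uz; P=lambda x,z: tcp(STACK*[1,1,0]+x*ux+z*uz+D,q)
f0=np.array([.6,.5,-1.8])
for z in (.06,.048,.041,.0355):
    hit=manip.move_linear(P(0,z),speed=.03,guard=7); s=manip.state()
    print(z,hit,(s["eef_pos"]-P(0,z)).round(4),(s["wrist_force"]-f0).round(1),s["grip_width"])
    if hit: break
print(s["clock"])
im,W=cloud("wrist"); cv2.imwrite("pics/w4.png",im[...,::-1])
p=s["eef_pos"]-.019*R.from_quat(q).as_matrix()[:,2]-D; x,m,n=fitcup(W,p); print(x.round(4),m,n)
```

```text
0.06 False [0.0001 0.     0.0002] [-0.6 -0.4 -0.2] 0.060588608668096886
0.048 False [-0.0001 -0.     -0.0004] [-1.8 -0.2  0. ] 0.061206467044815624
0.041 False [-0.0001 -0.     -0.0003] [-0.  -0.8 -0. ] 0.06077931505631217
0.0355 True [0.0012 0.0001 0.0016] [-0.7 -1.2  5.8] 0.060687881094424155
17.6917
[0.6222 0.0918 0.0387 0.1266 0.0476] 0.043075879912053 4077
```

View pics/w4.png

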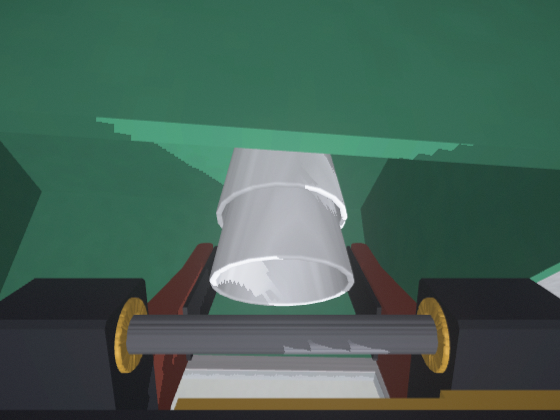

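The wrist picture shows the loose cup seated in the stack cup: the upper rim is at (283,283) and the lower rim at (282,205). It stopped on contact about 2 mm above nominal. I'll release it, let it settle, back off along the tool axis and check.

Run:
```python
from cup import *
from m import circ
q=oriA(.77,.3,1); a=R.from_quat(q).as_matrix()[:,2]
manip.grip(.078); manip.hold(.3); s=manip.state()
manip.move_linear(s["eef_pos"]-.06*a,speed=.08); p=manip.state()["eef_pos"]
manip.move_linear(p-.09*a,speed=.15)
im,W=cloud("wrist"); cv2.imwrite("pics/w5.png",im[...,::-1]); np.save("w5.npy",W)
d=np.hypot(W[...,0]-STACK[0],W[...,1]-STACK[1])
for lo,hi in((.1,.112),(.072,.08)):
    k=(W[...,2]>lo)&(W[...,2]<hi)&(d<.045); t=W[k]; print(lo,len(t),circ(t[:,:2]) if len(t)>10 else 0,t[:,2].mean(),np.percentile(t[:,2],[50,90,99]))
t=W[(d<.045)&(W[...,2]>.1)&(W[...,2]<.115)]; A=np.c_[t[:,:2]-STACK[:2],np.ones(len(t))]; print("rim tilt",np.linalg.lstsq(A,t[:,2],rcond=None)[0].round(3))
print(manip.state()["clock"],manip.state()["joints"].round(2),manip.state()["eef_pos"])
im,W=cloud("side"); np.save("side5.npy",W); cv2.imwrite("pics/side5.png",im[...,::-1])
im,W=cloud("top"); np.save("top5.npy",W); cv2.imwrite("pics/top5.png",im[...,::-1])
```

```text
0.1 1514 (array([0.6294, 0.0944]), np.float64(0.0287), 1113) 0.10520728167288562 [0.10562926 0.10838201 0.10898708]
0.072 975 (array([0.6273, 0.0938]), np.float64(0.0269), 468) 0.07609705333051112 [0.07619547 0.07878036 0.07991772]
rim tilt [-0.005 -0.001  0.105]
20.2333 [-0.02  0.21  2.31  2.07  0.25  2.39] [0.54265808 0.06761184 0.20116285]
```

View pics/w5.png

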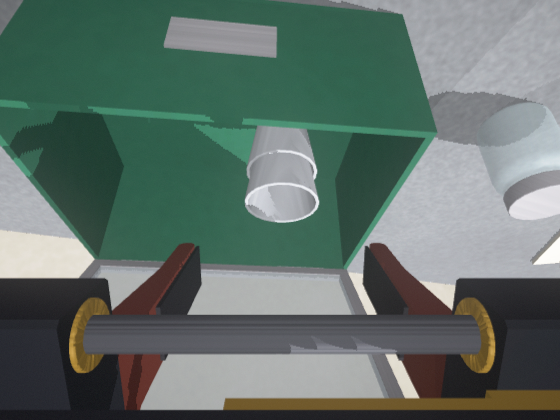

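The wrist picture shows the cup nested and level: upper rim (282,200), lower rim (281,163). The rims are 29.8 mm apart and the tilt is about 0.005 rad. Next I'll measure the handle and cover from the stored clouds.

Run:
```python
from scan import *
for n in ("top0","side0"):
    W=np.load(n+".npy"); L=W-C; cx,cy,z=L@ux,L@uy,W[...,2]
    k=(z>.16)&(z<.27)&(np.abs(cy)<.12)&(cx>-.1)&(cx<.12); t=np.c_[cx,cy,z][k] if 0 else np.stack([cx[k],cy[k],z[k]],1)
    c=np.linalg.lstsq(np.c_[t[:,:2],np.ones(len(t))],t[:,2],rcond=None)[0]; print(n,"cover: theta",np.arctan(-c[0]),"dz/dy",c[1],"x at z=.12",(.12-c[2])/c[0],len(t))
    k=(z>.306)&(z<.35)&(cx<-.02)&(cx>-.08)&(np.abs(cy)<.06); t=np.stack([cx[k],cy[k],z[k]],1); print("bar",len(t),t.mean(0),t.min(0),t.max(0),"slope x/y",np.polyfit(t[:,1],t[:,0],1),"z/y",np.polyfit(t[:,1],t[:,2],1))
```

```text
top0 cover: theta 0.9048464391546746 dz/dy 0.0014931769110750892 x at z=.12 0.1165473752466768 2069
bar 297 [-4.36409486e-02  1.33641908e-04  3.23150930e-01] [-0.05075627 -0.05610549  0.30622418] [-0.02698501  0.05567185  0.3308653 ] slope x/y [ 0.00421332 -0.04364151] z/y [-0.00202391  0.3231512 ]
side0 cover: theta 0.906084352266535 dz/dy 0.0005813506490796594 x at z=.12 0.11410031739551586 1903
bar 268 [-0.04447724  0.00831439  0.32132436] [-0.05169624 -0.05120303  0.30611403] [-0.0291489   0.05694277  0.32740595] slope x/y [ 0.00768294 -0.04454112] z/y [-0.01587343  0.32145634]
```

```bash
cat > lid.py <<'E'
from scan import *
q=R.from_matrix(np.c_[np.cross(ux,-uz),ux,-uz]).as_quat()
H=C+.105*ux+.12*uz
bar=lambda th,r=.25: H+r*(-np.cos(th+.016)*ux+np.sin(th+.016)*uz)
T=lambda th,r=.25,up=.006: bar(th,r)-(.019-up)*uz
E
python3 - <<'E'
from lid import *
manip.move_j([-.02,-.3,2.3,2.07,.4,2.0]); manip.move_j([0.04,-.3,1.9,0,1.4,-.16])
manip.grip(.034)
t=T(.905); manip.move_ptp(t+.07*uz,q)
im,W=cloud("wrist"); cv2.imwrite("pics/w6.png",im[...,::-1]); np.save("w6.npy",W)
L=W-C; cx,cy,z=L@ux,L@uy,W[...,2]
k=(z>.3)&(z<.34)&(np.abs(cx+.046)<.03)&(np.abs(cy)<.04); print(k.sum(),[np.percentile(a[k],[2,50,98]).round(4) for a in (cx,cy,z)] if k.any() else 0, "expect",-.0464,.3191)
s=manip.state(); print(s["clock"],s["joints"].round(2),s["wrist_force"].round(1))
E
```

```text
2342 [array([-0.0492, -0.0437, -0.0379]), array([-0.0382,  0.0024,  0.0387]), array([0.3196, 0.3235, 0.3252])] expect -0.0464 0.3191
25.225 [ 0.04  0.24  1.53 -0.    1.37 -0.16] [ 1.2 -0.2  1.1]
```

View pics/w6.png

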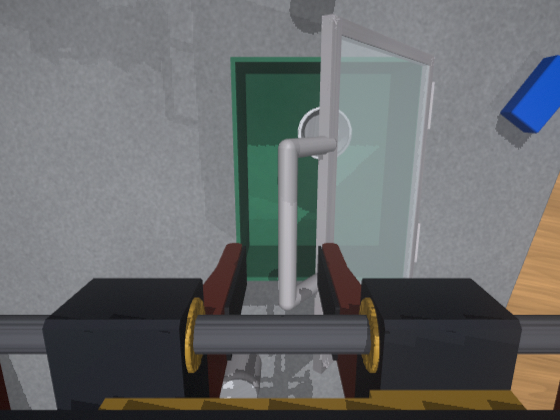

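The wrist picture shows the bar running vertically near column 288, between the open fingers (columns 240–325), with the cups nested at (325,132). The bar is 2.5 mm further along x than predicted and its height is right. I'll shift by that, grip it and start the descent.

Run:
```python
from lid import *
t=T(.905)+.0025*ux
f0=manip.state()["wrist_force"]
manip.move_linear(t+.07*uz,speed=.05)
print(manip.move_linear(t,speed=.05,guard=6))
manip.grip(.005,grasp_force=20); s=manip.state(); f=s["wrist_force"]-f0; print(s["grip_width"],s["finger_force"],"f ux,z",f@ux,f[2])
off=.0025; rad=.25
for th in np.arange(.87,.44,-.05):
    r=np.array([-np.cos(th+.016),0,np.sin(th+.016)]); 
    manip.move_linear(T(th,rad)+off*ux,speed=.05); s=manip.state(); f=s["wrist_force"]-f0
    fr=-np.cos(th+.016)*(f@ux)+np.sin(th+.016)*f[2]; ft=-np.sin(th)*(f@ux)-np.cos(th)*f[2]
    print(round(th,2),"fx %.1f fz %.1f radial %.1f tang %.1f"%(f@ux,f[2],fr,ft),round(s["grip_width"],4),round(s["clock"],2))
    if np.linalg.norm(f)>40: break
W=cloud("side")[1]; np.save("side7.npy",W)
L=W-C; cx,cy,z=L@ux,L@uy,W[...,2]
k=(z>.15)&(z<.25)&(np.abs(cy+.09)<.03)&(cx>-.1)&(cx<.12); t=np.stack([cx[k],cy[k],z[k]],1); print(len(t)); c=np.linalg.lstsq(np.c_[t[:,0],np.ones(len(t))],t[:,2],rcond=None)[0]; print("theta",np.arctan(-c[0]))
```

```text
False
0.0119631304654831 20.000145435333252 f ux,z -0.8919429385108307 -0.11308570316439204
0.87 fx -2.8 fz -3.1 radial -0.6 tang 4.1 0.0114 27.83
0.82 fx -1.4 fz -5.0 radial -2.8 tang 4.4 0.0116 28.23
0.77 fx 0.3 fz -5.7 radial -4.2 tang 3.9 0.0114 28.63
0.72 fx 0.4 fz -5.8 radial -4.1 tang 4.1 0.0114 29.03
0.67 fx 1.7 fz -6.9 radial -5.7 tang 4.3 0.0114 29.43
0.62 fx 2.9 fz -6.7 radial -6.4 tang 3.7 0.0111 29.83
0.57 fx 1.4 fz -6.8 radial -4.9 tang 4.9 0.0113 30.23
0.52 fx 0.7 fz -6.5 radial -3.9 tang 5.3 0.0114 30.63
0.47 fx 1.5 fz -6.4 radial -4.3 tang 5.0 0.0113 31.03
445
theta 0.46410130324428234
```

The cover is tracking at 0.464 rad with low forces. I'll continue down to closed.

Run:
```python
from lid import *
f0=np.array([1.2,-.2,1.1]); off=.0025
for th in [.42,.37,.32,.27,.22,.17,.13,.09,.06,.04,.02,.005,-.005,-.01]:
    g=manip.move_linear(T(th)+off*ux,speed=.05 if th>.1 else .025,guard=12 if th<.05 else None); s=manip.state(); f=s["wrist_force"]-f0
    print(th,g,"fx %.1f fz %.1f"%(f@ux,f[2]),"dz %.4f"%(s["eef_pos"]-T(0))[2],round(s["clock"],2))
    if g or np.linalg.norm(f)>40: break
    off+=np.clip(1e-4*(f@ux),-.0007,.0007)*(abs(f@ux)>4)
L=(lambda W:W-C)(cloud("side")[1]); cx,cy,z=L@ux,L@uy,L[...,2]
k=(np.abs(cy)<.12)&(np.abs(cx)<.095)&(z>.1)&(z<.17); A=np.c_[cx[k],np.ones(k.sum())]; print(k.sum(),"slope/z",np.linalg.lstsq(A,z[k],rcond=None)[0],off)
```

```text
0.42 False fx 1.8 fz -6.5 dz 0.1011 31.48
0.37 False fx 2.2 fz -5.5 dz 0.0897 31.88
0.32 False fx 3.0 fz -6.4 dz 0.0780 32.28
0.27 False fx 3.2 fz -5.5 dz 0.0661 32.68
0.22 False fx 2.9 fz -5.6 dz 0.0540 33.08
0.17 False fx 4.6 fz -4.1 dz 0.0415 33.48
0.13 False fx 2.0 fz -5.6 dz 0.0318 33.83
0.09 False fx 1.4 fz -4.3 dz 0.0222 34.38
0.06 False fx -0.5 fz -4.9 dz 0.0147 34.83
0.04 False fx 0.1 fz -4.2 dz 0.0097 35.18
0.02 False fx -1.2 fz -4.6 dz 0.0047 35.53
0.005 True fx -0.7 fz 3.6 dz 0.0011 35.78
5298 slope/z [0.00042155 0.12633586] 0.0029573536199497216
```

Run:
```python
from lid import *
manip.grip(.034); manip.hold(.2); p=manip.state()["eef_pos"]
manip.move_linear(p+.06*uz,speed=.08); manip.move_linear(p+.2*uz-.05*ux,speed=.15); manip.hold(.5)
for n in("side","top"):
  im,W=cloud(n)
  L=W-C; cx,cy,z=L@ux,L@uy,L[...,2]
  k=(np.abs(cy)<.12)&(np.abs(cx)<.095)&(z>.1)&(z<.17); print(n,k.sum(),np.linalg.lstsq(np.c_[cx[k],np.ones(k.sum())],z[k],rcond=None)[0])
  k=(np.abs(cy)<.04)&(np.abs(cx+.143)<.012)&(z>.1)&(z<.17); print("bar",k.sum(),np.percentile(z[k],[50,95]) if k.any() else 0)
cv2.imwrite("pics/end.png",im[...,::-1]); s=manip.state(); print(s["clock"],s["wrist_force"].round(1))
```

```text
side 5785 [-0.00062487  0.12630766]
bar 129 [0.12840036 0.13147095]
top 5307 [0.00028977 0.12785813]
bar 0 0
39.2333 [-0.1  0.   0.6]
```

View pics/end.png

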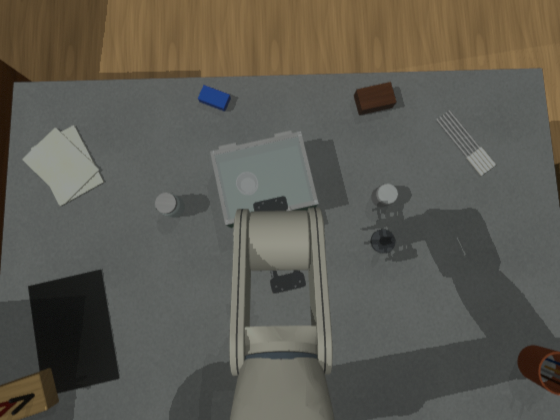

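The top picture shows the cover flat and closed at (263,175) with the nested cups visible through it at (247,184). The jar (167,204), tin (387,195) and mandrel (383,240) have not moved, and the arm is clear.

```bash
python3 -c "
from cell import manip
print(manip.job_done())"
```

```text
the job is handed in; nothing more can be done
None
```

The loose cup is nested fully home in the stack cup, the cover was lowered under control and rests closed, the jar, tin and mandrel stand where they were, and the job is handed in at about 39 s; no verdict was returned.

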